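# Set a leather splitter's depth lever to the third click

## Robot

A 6-joint arm with a two-finger parallel gripper is mounted at the origin on the work surface. World frame = base frame: x ahead of the robot, y to its left, z up, the work surface at z = 0. Lengths are in m, angles in rad, forces in N, time in s.
With the tool pointing down it reaches from about 0.3 to 0.85 m from the base axis. Payload 5.4 kg.
Tool frame: the origin (TCP) lies on the centre line of the jaws, within the pads' length; the fingertips stand 19 mm ahead of it and the grasp point (between the pads) is the TCP (tcp_to_tips is the distance from the TCP to the fingertips, in m); z points along the fingers, y is the line along which they close (so a half turn about z gives the same grasp; the last joint's range is limited). The gripper opens to 85 mm and grips with 20 to 120 N. Pads are 22 mm wide; open, the fingers measure 114 mm over their backs; the gripper's body (76 mm by 85 mm) begins 54 mm behind the grasp point. The pads swing forward as they close: fully open they stand 13 mm farther back than shut.
Start: joints at [-0.21, 0.158, 1.597, -0, 1.386, -0.21], TCP at [0.575, -0, 0.25] pointing down, gripper open.
Joint ranges: [-2.91, 2.91], [-0.94, 2.29], [0.18, 2.7], [-1.29, 4.43], [0.17, 2.64], [-3, 3]. Speed limits (rad/s): [2.57, 2.57, 3.14, 3.14, 3.14, 3.14].

## Interface

Orientations are given as a unit quaternion [x, y, z, w].
In Python, from station import read_state, camera, camera_model, hand_in, tcp_to_tips gives the robot as it stands.
- The arm moves only by the tool play_rows, never from a script. Its argument "commands" is a list that holds one entry, the list of rows, each a list of 7 numbers: the shift along the tool's x, y, z normalised to -1 to 1, where 1 is 2.5 cm, then the turn, a rotation vector about the tool's x, y, z normalised to -1 to 1, where 1 is 4 degrees, then the closure, from 0 (fully open) to 1 (shut). A call has 1 to 8 rows; each row shifts and turns the commanded pose from where the row before left it, along the tool's axes as they then stand; what a row does not reach is not made up. A row lasts 1/10 s, in which the tool goes at most 50 mm and 8.59 degrees, less where a joint would pass 70% of its speed; a pose out of reach is approached as far as the arm can. A call with a number of a shift or a turn outside -1 to 1 is refused whole. A call with a gripper value outside its range is refused whole. The fingers move at their own pace and stop on an object; "newtons" is the grip in N (left out, the last holds). Time passes only in rows, so rows that do not move let the fingers close. It gives the time, the measured TCP pose, the force, the opening and the grip force at its end, in the units of the state.
- read_state(): the state, without advancing time (a new reading comes with each control period).
- camera(name): name is "scene" or "side" or "wrist"; returns (picture, depth): 480x640x3 uint8, red, green, blue; 480x640 float32, m along the optical axis (not along the pixel's ray), 0 where there is no reading.
- camera_model(name): a dict with "K" (3x3 intrinsics, pixels), "position" and "rotation" of the camera in the world; the wrist camera has in their place "tool_from_camera" (4x4, takes a point from camera to tool coordinates, whose origin is the TCP and whose axes are the flange's). Camera axes: x right, y down, z forward; pixel columns grow to the right and rows downward; lengths in m; the calibration is good to about 2 mm. A picture is of the moment at which its call begins: read the wrist's pose just before it. camera_model takes no time and is no camera call.
- hand_in(): hands the job in; it is judged then, once.
The state is a dict: "time_s": time; "q": joint angles; "joint_vel": joint speeds; "tau": joint torques, N m; "tcp_pos": TCP position; "tcp_rot": TCP orientation; "force": force on the tool from outside, world axes, zero at the start; "torque": the same for the moment, N m; "gripper_width": opening from 0.0 (shut) to 1.0 (fully open); "grip_force": force on a finger pad.
Only numpy, scipy, OpenCV 4.12 (cv2) and the standard library are available. Lean on these libraries where they do the work, as an engineer would, in place of code of your own. Each camera call takes 0.05 s, during which the arm holds its last target. There are 200 camera calls.

## Task

Set the depth on the green leather splitter: with the fingertips, gently push the red lever along its slot, feeling it click from notch to notch, and stop at the third click without ever going past it. When it is set, press the yellow lock button all the way down and let go. Only push: do not pinch the lever, and leave the jar, tin, stone and mallet where they are.

Things in the scene. Friction and masses are not known exactly. Their poses are not given: they have to be found in the camera images.
- splitter: Green bench machine fixed to the table; origin on the table surface, z up. In its own axes the deck (flat, top 45 mm above the table) spans x -100 to +10 mm and y -125 to +125 mm; behind it (x +10 to +90) are a blade, rollers and two cheeks up to 86 mm high. The lever's slot runs along its y axis at x = -50 mm on the deck; white ticks beside the slot (on its -x side) mark the home position and each of the 5 notches.
- lever_top (a point): Centre of the top of the red lever, a block 28 mm (splitter x) by 18 mm (splitter y, the way it slides) whose top stands 50 mm above the deck (95 mm above the table); the red block begins 14 mm above the deck, below it is a thin steel stem. It starts at the home end, splitter y = -60 mm, with 56 mm of bare deck behind it (on its -y side) where fingertips fit.
- lever (a joint): Travel of the lever along the splitter's +y axis, in m: 0 at home (where it starts), 0.090 at the far stop. It has a click notch every 18 mm: first at 0.018, second 0.036, third 0.054, fourth 0.072, fifth 0.090. Pushing over the hump half-way between notches takes about 3 to 5 N, then it snaps ahead by itself into the next notch; left free it settles into the nearest notch and stays.
- lock_top (a point): Centre of the top of the round yellow lock button, 30 mm across, in a black housing on the deck at splitter x = -50, y = +93 mm; it is pressed straight down.
- lock (a joint): Press of the lock button in m: 0 up, 0.006 fully down (about 5 N); it springs back up when released.
- dye_jar_mid (a point): Amber glass jar with black lid, 56 mm across, 70 mm high, loose on the table; its centre. Leave it alone.
- stone_mid (a point): Dark sharpening stone 100 x 36 x 22 mm, lying loose; its centre. Leave it alone.
- wax_tin_mid (a point): Flat aluminium tin 64 mm across, 30 mm high, loose; its centre. Leave it alone.
- mallet_mid (a point): Olive mallet lying down, head 100 mm long and 62 mm across, handle 170 mm; loose; centre of its head. Leave it alone.

How it is judged:
On the way, in this order (a step that is already met when the one before it is completed fails the run):
1. the lever rests at the third notch (value of joint lever between 0.049 and 0.059 m and velocity of joint lever between -0.01 and 0.01 m/s), for 0.3 s.
2. the lock button is pressed down with the lever at the third notch (value of joint lever between 0.049 and 0.059 m and value of joint lock above 0.0045 m), for 0.05 s.
At the end, for the whole second after the job is handed in: The lever rests within 5 mm of the third notch (0.054), the lock button has been pressed and is up again, and jar, tin, stone and mallet are within 20 mm of where they were (all of step 1 and value of joint lock below 0.0015 m and distance of each of dye_jar_mid, stone_mid, wax_tin_mid, mallet_mid from where it was at the start of the episode below 0.02 m); the robot touches nothing.
It fails at once if the lever went past the third notch (over 0.066) (value of joint lever above 0.066 m).
It fails at once if the lever was pinched or handled roughly (over 18 N from the fingers) (contact force between the fingers and lever above 18 N).
It fails at once if the lock was pressed before the lever had reached the third notch (value of joint lock above 0.0045 m and value of joint lever below 0.045 m).
It fails at once if the jar, stone, tin or mallet was lifted or displaced by over 20 mm (distance of any of dye_jar_mid, stone_mid, wax_tin_mid, mallet_mid from where it was at the start of the episode above 0.02 m).
It also fails if it takes over 51 s, if anything falls off the work surface, if the arm or the gripper's body presses on something with over 40 N, if the wrist force passes 120 N, or if a joint passes its speed limit or range.

## Working session

There is one attempt and no reset: what is moved stays moved. The work goes in short steps, Python scripts to look and compute and a tool call to move; the robot and the scene stay as the last step left them, time stands still between calls to the robot, and variables do not carry over. Pictures are saved under pics/ and viewed, at most 10 in all, crops included, and the job is handed in when it is done.

Besides the shell and the picture viewer there is one more tool, called after "Request:" as name(argument=value, ...) on one line, values as JSON. play_rows: Moves the arm, as the interface text tells. Its arguments: {"type":"object","properties":{"commands":{"type":"array"},"newtons":{"type":"number"}},"required":["commands"]}

```bash
mkdir -p pics; python3 - <<'E'
from station import *
import cv2,numpy as np
s=read_state();print(s)
print(tcp_to_tips if not callable(tcp_to_tips) else tcp_to_tips())
ims=[]
for n in("scene","side"):
    p,d=camera(n);np.savez(f"pics/{n}.npz",p=p,d=d);m=camera_model(n);print(n,m)
    cv2.imwrite(f"pics/{n}0.png",p[:,:,::-1])
E
```

```text
{'time_s': 0.0, 'q': array([-2.10099855e-01,  1.59077318e-01,  1.59825922e+00, -5.08502696e-06,
        1.38618001e+00, -2.10110208e-01]), 'joint_vel': array([-1.63828098e-04, -2.49112466e-03, -8.68448657e-04, -1.95535061e-03,
        6.60413643e-05,  7.57041715e-04]), 'tau': array([ 1.96016467e-04, -3.96006632e+01, -3.31426942e+01, -2.07608541e-04,
        8.36965773e-03, -3.09808388e-05]), 'tcp_pos': array([5.74428551e-01, 9.93358772e-05, 2.49287463e-01]), 'tcp_rot': array([ 7.07102462e-01,  7.07110446e-01, -5.25473754e-04, -8.05745976e-04]), 'force': array([ 0.12439213, -0.32352223, -0.09220757]), 'torque': array([-0.00273668, -0.00539434, -0.01512439]), 'grip_force': 0.0, 'gripper_width': 0.9981170109295076}
0.019
scene {'K': array([[444.46196081,   0.        , 325.08303861],
       [  0.        , 444.46196081, 234.03726034],
       [  0.        ,   0.        ,   1.        ]]), 'position': array([ 0.84979689, -0.31213853,  0.80245758]), 'rotation': array([ 0.91099952,  0.30613258, -0.09600556, -0.25912478])}
side {'K': array([[510.64794712,   0.        , 317.6069981 ],
       [  0.        , 510.64794712, 243.99139114],
       [  0.        ,   0.        ,   1.        ]]), 'position': array([ 0.16984024, -0.3846434 ,  0.64412728]), 'rotation': array([ 0.85414872, -0.33818563,  0.14254788, -0.36842982])}
```

View pics/scene0.png

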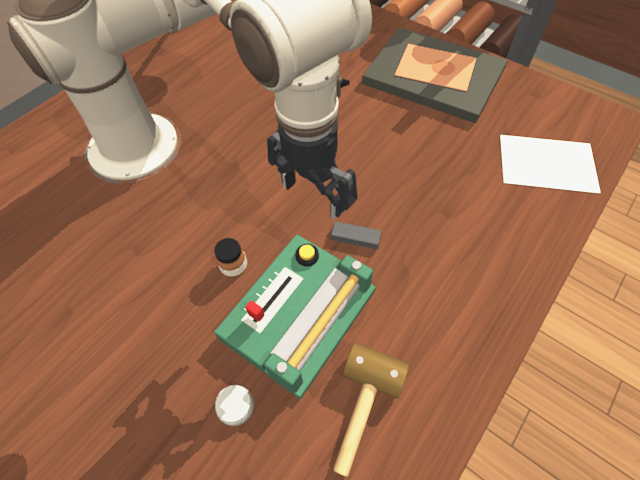

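View pics/side0.png

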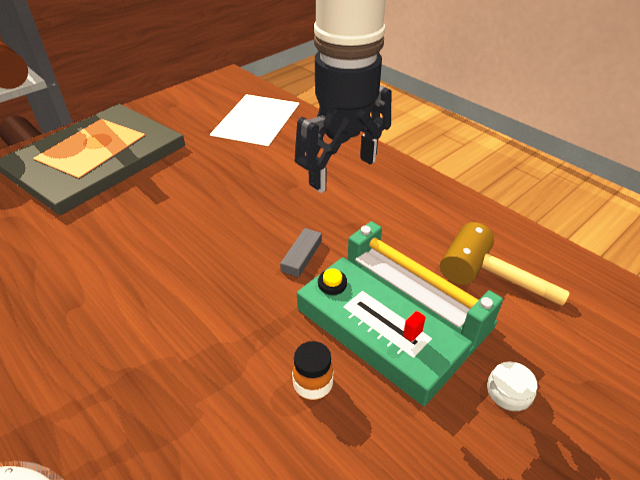

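The scene view shows the lever at about (255,311) and the button at (307,253). In the side view they are at (414,325) and (333,280). The jar sits on the splitter's -x side and the tin beyond the home end. Next I measure these points.

```bash
cat > h.py <<'E'
import cv2,numpy as np
from scipy.spatial.transform import Rotation as R
from station import *
def cloud(n,p,d):
    m=camera_model(n);K=m["K"];v,u=np.mgrid[:480,:640]
    c=np.stack([(u-K[0,2])/K[0,0]*d,(v-K[1,2])/K[1,1]*d,d],-1)
    q=m["rotation"];r=R.from_quat(q) if np.size(q)==4 else R.from_matrix(q)
    return c@r.as_matrix().T+m["position"]
def masks(p):
    h=cv2.cvtColor(p,cv2.COLOR_RGB2HSV);H,S,V=h[...,0],h[...,1],h[...,2]
    return dict(red=((H<4)|(H>176))&(S>200)&(V>110),yel=(H>26)&(H<34)&(S>200)&(V>150),green=(H>65)&(H<85)&(S>90))
E
python3 - <<'E'
from h import *
np.set_printoptions(precision=4,suppress=True)
for n in("scene","side"):
    z=np.load(f"pics/{n}.npz");p,d=z["p"],z["d"];X=cloud(n,p,d)
    for k,m in masks(p).items():
        m=m&(d>0)&(X[...,0]>.3)&(X[...,2]<.15)
        l,c,st,ce=cv2.connectedComponentsWithStats(m.astype(np.uint8))
        if c.max()<0 and 0:pass
        i=1+np.argmax(st[1:,4]) if k!="green" else None
        mm=(c==i) if i else m
        Q=X[mm];print(n,k,len(Q),"min",np.percentile(Q,2,0),"max",np.percentile(Q,98,0))
        zt=np.percentile(Q[:,2],95)
        if k!="green":
            T=Q[Q[:,2]>zt-.004];print("  top",zt,len(T),T.mean(0),"mid",(T.min(0)+T.max(0))/2)
        else:
            D=Q[(abs(Q[:,2]-.045)<.004)]
            print("  deck rect",cv2.minAreaRect((D[:,:2]*1000).astype(np.float32)), cv2.boxPoints(cv2.minAreaRect((D[:,:2]*1000).astype(np.float32))).tolist(),D[:,2].mean())
    # objects above table near the splitter
    m=(X[...,2]>.012)&(X[...,2]<.13)&(d>0)&(X[...,0]>.25)&(X[...,0]<1)&(abs(X[...,1])<.5)&~masks(p)["green"]
    l,c,st,ce=cv2.connectedComponentsWithStats(m.astype(np.uint8))
    for i in range(1,l):
        if st[i,4]>150: Q=X[c==i];print("  obj",ce[i].round(),np.percentile(Q,2,0),np.percentile(Q,98,0))
E
```

```text
scene red 4 min [ 0.5761 -0.1629  0.0716] max [ 0.577 -0.156  0.073]
  top 0.07297029064119598 4 [ 0.5765 -0.1593  0.0724] mid [ 0.5766 -0.1594  0.0723]Traceback (most recent call last):
  File "<stdin>", line 9, in <module>
    return _wrapfunc(a, 'argmax', axis=axis, out=out, **kwds)
    return bound(*args, **kwds)
ValueError: attempt to get argmax of an empty sequence
```

```bash
sed -i 's/^    return dict.*/    return dict(red=((H<5)|(H>174))\&(S>190)\&(V>90),yel=(H>24)\&(H<36)\&(S>190)\&(V>150),green=(H>60)\&(H<90)\&(S>80))/' h.py
cat > m.py <<'E'
from h import *
np.set_printoptions(precision=4,suppress=True)
for n,pr,py in(("scene",(255,311),(307,253)),("side",(414,325),(333,280))):
    z=np.load(f"pics/{n}.npz");p,d=z["p"],z["d"];X=cloud(n,p,d)
    h=cv2.cvtColor(p,cv2.COLOR_RGB2HSV);print(n,h[pr[1],pr[0]],h[py[1],py[0]])
    for k,m in masks(p).items():
        m=m&(d>0)&(X[...,0]>.3)&(X[...,2]<.15)
        if k!="green":
            u,v=pr if k=="red" else py;w=np.zeros_like(m);w[v-20:v+21,u-20:u+21]=1;Q=X[m&w]
            if len(Q)<5: print(k,"none");continue
            zt=np.percentile(Q[:,2],95);T=Q[Q[:,2]>zt-.004]
            print(k,len(Q),"top",zt,len(T),T.mean(0),"rect",cv2.minAreaRect((T[:,:2]*1000).astype(np.float32)))
        else:
            D=Q=X[m];D=Q[(abs(Q[:,2]-.045)<.004)]
            r=cv2.minAreaRect((D[:,:2]*1000).astype(np.float32))
            print("deck",len(D),r,cv2.boxPoints(r).round(1).tolist(),D[:,2].mean())
    m=(X[...,2]>.012)&(X[...,2]<.13)&(d>0)&(X[...,0]>.25)&(X[...,0]<1)&(abs(X[...,1])<.5)&~masks(p)["green"]
    l,c,st,ce=cv2.connectedComponentsWithStats(m.astype(np.uint8))
    for i in range(1,l):
        if st[i,4]>150: Q=X[c==i];print("  obj",ce[i].round(),np.percentile(Q,2,0),np.percentile(Q,98,0))
E
python3 m.py
```

```text
scene [  1 183 246] [ 29 142 247]
red 81 top 0.09541052118146365 38 [ 0.565  -0.1618  0.0938] rect ((563.6848754882812, -158.89877319335938), (15.456270217895508, 24.8772029876709), 88.3212661743164)
yel none
deck 4716 ((600.239013671875, -96.54933166503906), (179.47384643554688, 248.26353454589844), 2.9082350730895996) [[504.29998779296875, 22.899999618530273], [516.9000244140625, -225.10000610351562], [696.2000122070312, -216.0], [683.5999755859375, 32.0]] 0.04468766495027861
  obj [356. 234.] [0.5476 0.0787 0.0136] [0.6397 0.1384 0.0243]
  obj [230. 257.] [ 0.4113 -0.121   0.0156] [ 0.459  -0.0721  0.072 ]
  obj [307. 255.] [ 0.5344 -0.0265  0.0454] [0.5765 0.0157 0.069 ]
  obj [271. 299.] [ 0.5297 -0.176   0.0429] [ 0.5826 -0.0489  0.0952]
  obj [315. 320.] [ 0.6163 -0.2019  0.0217] [0.6777 0.0044 0.0838]
  obj [368. 394.] [ 0.7395 -0.2594  0.0205] [ 0.8332 -0.0753  0.0627]
  obj [234. 405.] [ 0.5985 -0.3189  0.0147] [ 0.6538 -0.2631  0.0324]
side [  0 255 255] [ 30 255 255]
red 428 top 0.0960757470656356 182 [ 0.5581 -0.1576  0.0948] rect ((558.8836059570312, -157.2908477783203)
[... 282 characters left out ...]
177.12362670898438, 248.26815795898438), 3.2098336219787598) [[499.0, 23.399999618530273], [512.9000244140625, -224.5], [689.7000122070312, -214.60000610351562], [675.7999877929688, 33.29999923706055]] 0.045281168220753454
  obj [490. 262.] [ 0.7273 -0.2581  0.0143] [ 0.8257 -0.0748  0.0628]
  obj [301. 250.] [0.54   0.0791 0.0136] [0.635  0.1391 0.0248]
  obj [418. 282.] [ 0.617  -0.1853  0.0218] [0.6671 0.0044 0.0712]
  obj [331. 280.] [ 0.5289 -0.0252  0.0441] [0.5957 0.0286 0.0688]
  obj [390. 323.] [ 0.531  -0.1741  0.0443] [ 0.5801 -0.0487  0.0957]
  obj [312. 369.] [ 0.4008 -0.1195  0.0146] [ 0.4487 -0.0719  0.0723]
  obj [512. 384.] [ 0.5911 -0.3179  0.0138] [ 0.6467 -0.2619  0.0323]
```

The two views agree to within a few mm: lever top about (0.561,-0.158,0.095), button about (0.553,-0.004,0.068), splitter yaw about +3°. I'll shut the fingers and go to a hover behind the lever.

Request:
play_rows(commands=[[[-0.94, -0.06, 0.35, 0, 0, 0, 1], [-0.94, -0.06, 0.35, 0, 0, 0, 1], [-0.94, -0.06, 0.35, 0, 0, 0, 1], [-0.94, -0.06, 0.35, 0, 0, 0, 1], [-0.94, -0.06, 0.35, 0, 0, 0, 1], [-0.94, -0.06, 0.35, 0, 0, 0, 1], [-0.94, -0.06, 0.35, 0, 0, 0, 1], [-0.94, -0.06, 0.35, 0, 0, 0, 1]]], newtons=20)

```text
time_s: 0.9
tcp_pos: [0.5625, -0.1888, 0.1794]
tcp_rot: [0.707, 0.707, -0.0, -0.001]
force: [0.6, 0.5, 0.4]
gripper_width: -0.001
grip_force: 0.0
```

Request:
play_rows(commands=[[[0, 0, 0, 0, 0, -0.76, 1], [0, 0, 0, 0, 0, 0, 1], [0, 0, 0, 0, 0, 0, 1], [0, 0, 0, 0, 0, 0, 1]]])

```text
time_s: 1.3
tcp_pos: [0.5631, -0.1875, 0.1804]
tcp_rot: [0.688, 0.726, 0.0, 0.0]
force: [1.1, -0.1, 0.9]
gripper_width: -0.002
grip_force: 0.0
```

```bash
python3 - <<'E'
from h import *
np.set_printoptions(precision=4,suppress=True)
s=read_state();t=s["tcp_pos"];print(t,R.from_quat(s["tcp_rot"]).as_matrix(),s["gripper_width"],s["force"])
for n in("side","scene"):
    p,d=camera(n);X=cloud(n,p,d);cv2.imwrite(f"pics/{n}1.png",p[:,:,::-1])
    m=(d>0)&(np.abs(X[...,:2]-t[:2]).max(-1)<.05)&(X[...,2]>.12)&(X[...,2]<.2)
    Q=X[m];zl=np.percentile(Q[:,2],.5);print(n,len(Q),"lowest",zl,Q[:,2].min())
    T=Q[Q[:,2]<zl+.015];print(T.min(0),T.max(0))
E
```

```text
[ 0.5631 -0.1875  0.1804] [[-0.0529  0.9986  0.0001]
 [ 0.9986  0.0529  0.    ]
 [ 0.      0.0001 -1.    ]] -0.0022763995556020827 [ 1.1002 -0.1017  0.899 ]
side 305 lowest 0.16208475590013954 0.1613135519487341
[ 0.5474 -0.1984  0.1613] [ 0.5698 -0.1758  0.177 ]
scene 68 lowest 0.16258115174360724 0.16207485152026357
[ 0.5594 -0.1998  0.1621] [ 0.5781 -0.1931  0.1769]
```

View pics/side1.png

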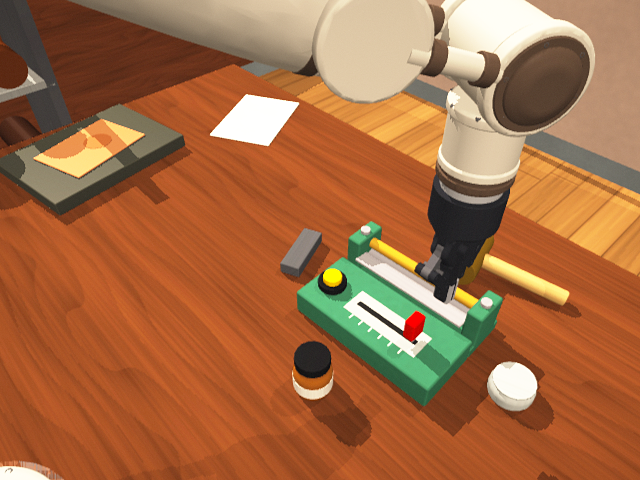

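The side view shows the shut fingertips at about (445,295), just behind the red lever at (414,325). The measured tips sit 19 mm below the TCP, as specified. Descend now.

Request:
play_rows(commands=[[[0, 0, 0.93, 0, 0, 0, 1], [0, 0, 0.93, 0, 0, 0, 1], [0, 0, 0.93, 0, 0, 0, 1], [0, 0, 0.93, 0, 0, 0, 1], [0, 0, 0, 0, 0, 0, 1], [0, 0, 0, 0, 0, 0, 1]]])

```text
time_s: 2.0
tcp_pos: [0.5631, -0.1878, 0.0877]
tcp_rot: [0.688, 0.726, -0.0, -0.0]
force: [-0.7, 0.7, 0.7]
gripper_width: 0.001
grip_force: 0.0
```

Request:
play_rows(commands=[[[0.16, 0, 0, 0, 0, 0, 1], [0, 0, 0, 0, 0, 0, 1], [0, 0, 0, 0, 0, 0, 1]]])

```text
time_s: 2.3
tcp_pos: [0.5634, -0.1842, 0.0885]
tcp_rot: [0.688, 0.726, 0.0, 0.001]
force: [-0.0, 0.4, 0.2]
gripper_width: -0.001
grip_force: 0.0
```

Request:
play_rows(commands=[[[0.08, 0, 0, 0, 0, 0, 1], [0, 0, 0, 0, 0, 0, 1]]])

```text
time_s: 2.5
tcp_pos: [0.5628, -0.1819, 0.0876]
tcp_rot: [0.688, 0.726, 0.0, 0.0]
force: [-0.1, 0.0, 0.8]
gripper_width: 0.001
grip_force: 0.0
```

Request:
play_rows(commands=[[[0.08, 0, 0, 0, 0, 0, 1], [0, 0, 0, 0, 0, 0, 1]]])

```text
time_s: 2.7
tcp_pos: [0.5625, -0.1798, 0.0872]
tcp_rot: [0.688, 0.726, -0.0, -0.0]
force: [0.1, 0.7, 0.5]
gripper_width: 0.001
grip_force: 0.0
```

Request:
play_rows(commands=[[[0.08, 0, 0, 0, 0, 0, 1], [0, 0, 0, 0, 0, 0, 1]]])

```text
time_s: 2.9
tcp_pos: [0.5624, -0.1778, 0.0872]
tcp_rot: [0.688, 0.726, -0.0, -0.0]
force: [0.1, 0.0, -0.1]
gripper_width: -0.004
grip_force: 0.0
```

Request:
play_rows(commands=[[[0.08, 0, 0, 0, 0, 0, 1], [0, 0, 0, 0, 0, 0, 1]]])

```text
time_s: 3.1
tcp_pos: [0.5624, -0.1759, 0.0873]
tcp_rot: [0.688, 0.726, -0.0, 0.0]
force: [-0.6, -0.7, 0.1]
gripper_width: -0.001
grip_force: 0.0
```

Request:
play_rows(commands=[[[0.08, 0, 0, 0, 0, 0, 1], [0, 0, 0, 0, 0, 0, 1]]])

```text
time_s: 3.3
tcp_pos: [0.5623, -0.1742, 0.0873]
tcp_rot: [0.688, 0.726, -0.0, 0.0]
force: [-0.4, -1.8, -0.9]
gripper_width: -0.002
grip_force: 0.8
```

Request:
play_rows(commands=[[[0.08, 0, 0, 0, 0, 0, 1], [0, 0, 0, 0, 0, 0, 1]]])

```text
time_s: 3.5
tcp_pos: [0.5622, -0.1722, 0.0873]
tcp_rot: [0.688, 0.726, -0.0, 0.0]
force: [-0.8, -3.1, -0.6]
gripper_width: -0.0
grip_force: 1.5
```

Request:
play_rows(commands=[[[0.08, 0, 0, 0, 0, 0, 1], [0, 0, 0, 0, 0, 0, 1]]])

```text
time_s: 3.7
tcp_pos: [0.5621, -0.1699, 0.0873]
tcp_rot: [0.688, 0.726, 0.0, 0.0]
force: [0.2, -3.1, -0.9]
gripper_width: -0.0
grip_force: 1.4
```

Request:
play_rows(commands=[[[0.08, 0, 0, 0, 0, 0, 1], [0, 0, 0, 0, 0, 0, 1]]])

```text
time_s: 3.9
tcp_pos: [0.5619, -0.1672, 0.0873]
tcp_rot: [0.688, 0.726, 0.0, -0.001]
force: [0.0, 0.2, 0.2]
gripper_width: -0.001
grip_force: 0.1
```

```bash
cat > lev.py <<'E'
from h import *
# lever travel: shift of red top-layer centroid along splitter y, vs. the first side picture
ax=np.array([-.053,.9986])
def top(p,d):
    X=cloud("side",p,d);m=masks(p)["red"]&(d>0)&(X[...,2]>.06)&(X[...,2]<.11)&(abs(X[...,0]-.558)<.04)&(abs(X[...,1]+.11)<.08)
    Q=X[m];s=Q[:,:2]@ax;return len(Q),np.percentile(s,[3,50,97])*1000,np.median(Q[Q[:,2]>.091][:,:2]@ax)*1000
z=np.load("pics/side.npz");n0,a,ta=top(z["p"],z["d"])
p,d=camera("side");cv2.imwrite("pics/last.png",p[:,:,::-1]);n1,b,tb=top(p,d)
s=read_state();print("travel mm",(b-a).round(1),round(tb-ta,1),n0,n1,"tcp along",s["tcp_pos"][:2]@ax*1000,s["force"].round(1),s["time_s"])
E
python3 lev.py
```

```text
travel mm [ 9.6 10.5  9.4] nan 423 128 tcp along -196.83279319186548 [-0.2  0.2  0.5] 3.95
  return _methods._mean(a, axis=axis, dtype=dtype,
  ret = ret.dtype.type(ret / rcount)
```

```bash
python3 - <<'E'
import cv2,numpy as np
from h import *
a=cv2.imread("pics/last.png")[230:400,280:480]
p,d=camera("scene");b=p[210:380,200:400,::-1]
cv2.imwrite("pics/c1.png",cv2.resize(np.hstack([a,b]),None,fx=2,fy=2))
E
```

```text
(no output)
```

View pics/c1.png

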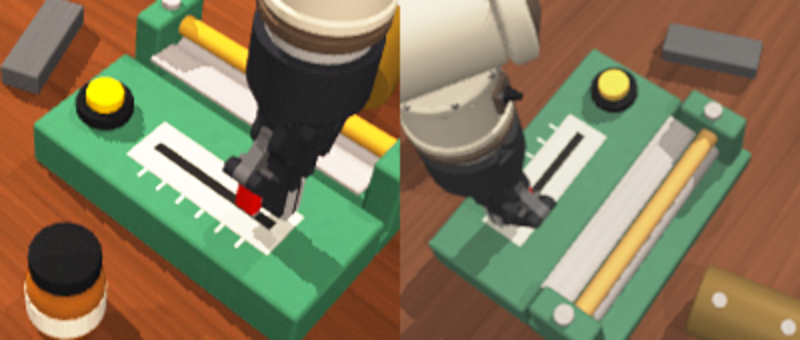

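The left half of the crop shows the lever, partly hidden by the gripper, about one notch on from home. The force rose to 3 N and then fell to 0, so that was click 1. I expect contact again about 9 mm further on.

Request:
play_rows(commands=[[[0.1, 0, 0, 0, 0, 0, 1], [0.1, 0, 0, 0, 0, 0, 1], [0, 0, 0, 0, 0, 0, 1], [0, 0, 0, 0, 0, 0, 1]]])

```text
time_s: 4.4
tcp_pos: [0.5617, -0.1628, 0.0873]
tcp_rot: [0.688, 0.726, 0.0, -0.0]
force: [0.1, -0.1, 1.0]
gripper_width: 0.001
grip_force: 0.0
```

Request:
play_rows(commands=[[[0.08, 0, 0, 0, 0, 0, 1], [0, 0, 0, 0, 0, 0, 1]]])

```text
time_s: 4.6
tcp_pos: [0.5615, -0.1608, 0.0873]
tcp_rot: [0.688, 0.726, 0.0, -0.0]
force: [-0.4, -0.5, -0.0]
gripper_width: -0.002
grip_force: 0.0
```

Request:
play_rows(commands=[[[0.08, 0, 0, 0, 0, 0, 1], [0, 0, 0, 0, 0, 0, 1]]])

```text
time_s: 4.8
tcp_pos: [0.5614, -0.1588, 0.0873]
tcp_rot: [0.688, 0.726, 0.0, -0.0]
force: [-0.3, 0.1, -0.0]
gripper_width: 0.004
grip_force: 0.0
```

Request:
play_rows(commands=[[[0.08, 0, 0, 0, 0, 0, 1], [0, 0, 0, 0, 0, 0, 1]]])

```text
time_s: 5.0
tcp_pos: [0.5613, -0.1571, 0.0873]
tcp_rot: [0.688, 0.726, -0.0, 0.0]
force: [-0.5, -1.7, 1.0]
gripper_width: 0.002
grip_force: 0.4
```

Request:
play_rows(commands=[[[0.08, 0, 0, 0, 0, 0, 1], [0, 0, 0, 0, 0, 0, 1]]])

```text
time_s: 5.2
tcp_pos: [0.5613, -0.1553, 0.0874]
tcp_rot: [0.688, 0.726, -0.0, 0.0]
force: [-0.6, -2.5, -0.4]
gripper_width: -0.0
grip_force: 1.3
```

Request:
play_rows(commands=[[[0.08, 0, 0, 0, 0, 0, 1], [0, 0, 0, 0, 0, 0, 1]]])

```text
time_s: 5.4
tcp_pos: [0.5612, -0.1532, 0.0874]
tcp_rot: [0.688, 0.726, -0.0, 0.0]
force: [0.2, -3.7, -0.6]
gripper_width: -0.001
grip_force: 1.6
```

Contact came where expected, at y about -0.158. I expect the second hump at about -0.149.

Request:
play_rows(commands=[[[0.08, 0, 0, 0, 0, 0, 1], [0, 0, 0, 0, 0, 0, 1]]])

```text
time_s: 5.6
tcp_pos: [0.561, -0.1506, 0.0873]
tcp_rot: [0.688, 0.726, 0.0, -0.0]
force: [-0.3, -1.0, 0.3]
gripper_width: -0.001
grip_force: 0.8
```

Request:
play_rows(commands=[[[0.08, 0, 0, 0, 0, 0, 1], [0, 0, 0, 0, 0, 0, 1]]])

```text
time_s: 5.8
tcp_pos: [0.5608, -0.1482, 0.0872]
tcp_rot: [0.688, 0.726, 0.0, -0.001]
force: [-0.0, 0.5, 0.9]
gripper_width: -0.0
grip_force: 0.0
```

```bash
python3 lev.py 2>/dev/null
```

```text
travel mm [34.8 35.4 34.9] nan 423 123 tcp along -177.87155359097247 [ 0.3 -0.1  0.2] 5.85
```

Click 2: the camera reads about 35 mm and the force has dropped. On to the third.

Request:
play_rows(commands=[[[0.1, 0, 0, 0, 0, 0, 1], [0.1, 0, 0, 0, 0, 0, 1], [0.08, 0, 0, 0, 0, 0, 1], [0, 0, 0, 0, 0, 0, 1], [0, 0, 0, 0, 0, 0, 1]]])

```text
time_s: 6.35
tcp_pos: [0.5605, -0.142, 0.0873]
tcp_rot: [0.688, 0.726, -0.0, -0.0]
force: [0.9, 0.4, 0.9]
gripper_width: 0.001
grip_force: 0.0
```

Request:
play_rows(commands=[[[0.08, 0, 0, 0, 0, 0, 1], [0, 0, 0, 0, 0, 0, 1]]])

```text
time_s: 6.55
tcp_pos: [0.5605, -0.14, 0.0873]
tcp_rot: [0.688, 0.726, 0.0, 0.0]
force: [-0.6, -0.3, 0.1]
gripper_width: 0.004
grip_force: 0.0
```

Request:
play_rows(commands=[[[0.08, 0, 0, 0, 0, 0, 1], [0, 0, 0, 0, 0, 0, 1]]])

```text
time_s: 6.75
tcp_pos: [0.5604, -0.1383, 0.0874]
tcp_rot: [0.688, 0.726, -0.0, 0.0]
force: [-1.0, -1.2, -0.8]
gripper_width: 0.002
grip_force: 0.9
```

Request:
play_rows(commands=[[[0.08, 0, 0, 0, 0, 0, 1], [0, 0, 0, 0, 0, 0, 1]]])

```text
time_s: 6.95
tcp_pos: [0.5603, -0.1363, 0.0874]
tcp_rot: [0.688, 0.726, -0.0, 0.0]
force: [0.4, -2.6, 0.1]
gripper_width: -0.001
grip_force: 1.5
```

Request:
play_rows(commands=[[[0.08, 0, 0, 0, 0, 0, 1], [0, 0, 0, 0, 0, 0, 1]]])

```text
time_s: 7.15
tcp_pos: [0.5602, -0.134, 0.0873]
tcp_rot: [0.688, 0.726, 0.0, 0.0]
force: [0.1, -2.8, -0.1]
gripper_width: -0.003
grip_force: 1.4
```

Request:
play_rows(commands=[[[0.08, 0, 0, 0, 0, 0, 1], [0, 0, 0, 0, 0, 0, 1]]])

```text
time_s: 7.35
tcp_pos: [0.5599, -0.1313, 0.0872]
tcp_rot: [0.688, 0.726, 0.0, -0.001]
force: [0.2, -0.7, -0.2]
gripper_width: -0.004
grip_force: 0.1
```

```bash
python3 lev.py 2>/dev/null
```

```text
travel mm [45.4 46.1 44.8] nan 423 123 tcp along -160.8156694032216 [ 0.1  0.  -0.8] 7.4
```

Request:
play_rows(commands=[[[0, 0, 0, 0, 0, 0, 1], [0, 0, 0, 0, 0, 0, 1], [0, 0, 0, 0, 0, 0, 1], [0, 0, 0, 0, 0, 0, 1]]])

```text
time_s: 7.8
tcp_pos: [0.56, -0.132, 0.0872]
tcp_rot: [0.688, 0.726, 0.0, -0.0]
force: [-0.7, -0.0, 0.1]
gripper_width: -0.003
grip_force: 0.0
```

```bash
python3 lev.py 2>/dev/null
```

```text
travel mm [45.6 46.3 45.3] nan 423 121 tcp along -161.53431127433464 [-0.5 -0.4  0.6] 7.85
```

The lever reads about 46 mm with almost no force, so it is sitting at the crest of the hump. Nudge 1.5 mm more.

Request:
play_rows(commands=[[[0.06, 0, 0, 0, 0, 0, 1], [0, 0, 0, 0, 0, 0, 1], [0, 0, 0, 0, 0, 0, 1]]])

```text
time_s: 8.15
tcp_pos: [0.5599, -0.1305, 0.0873]
tcp_rot: [0.688, 0.726, 0.0, -0.0]
force: [-0.7, 0.5, 0.7]
gripper_width: 0.0
grip_force: 0.0
```

```bash
python3 lev.py 2>/dev/null
```

```text
travel mm [54.5 54.7 54.4] nan 423 124 tcp along -160.04153238844307 [-0.3 -0.2 -0.3] 8.2
```

Click 3: the lever now reads 54.5 mm. Back off and rise.

Request:
play_rows(commands=[[[-0.4, 0, 0, 0, 0, 0, 1], [-0.4, 0, 0, 0, 0, 0, 1], [0, 0, -0.8, 0, 0, 0, 1], [0, 0, -0.8, 0, 0, 0, 1], [0, 0, -0.8, 0, 0, 0, 1], [0, 0, -0.8, 0, 0, 0, 1], [0, 0, 0, 0, 0, 0, 1], [0, 0, 0, 0, 0, 0, 1]]])

```text
time_s: 9.0
tcp_pos: [0.561, -0.1512, 0.1671]
tcp_rot: [0.688, 0.725, 0.0, 0.0]
force: [-0.4, 0.6, -1.4]
gripper_width: 0.001
grip_force: 0.0
```

```bash
python3 lev.py; python3 - <<'E'
from h import *
np.set_printoptions(precision=4,suppress=True)
s=read_state();t=s["tcp_pos"]
for n in("scene","side"):
    p,d=camera(n);X=cloud(n,p,d);h=cv2.cvtColor(p,cv2.COLOR_RGB2HSV)
    m=(h[...,0]>24)&(h[...,0]<36)&(h[...,1]>110)&(abs(X[...,0]-.553)<.03)&(abs(X[...,1]+.004)<.03)&(X[...,2]>.06)
    Q=X[m];T=Q[Q[:,2]>np.percentile(Q[:,2],95)-.003];print(n,len(T),cv2.minEnclosingCircle((T[:,:2]*1000).astype(np.float32)),T.mean(0))
rot=R.from_quat(s["tcp_rot"]).as_matrix()
print(t,"to button (tool mm)",rot.T@(np.array([.553,-.004,.069])-t)*1000)
E
```

```text
travel mm [54.4 53.9 54.1] 54.8 423 402 tcp along -180.3221879932962 [-0.9  0.2 -0.3] 9.05
scene 109 ((555.4158935546875, -4.350040912628174), 13.821415901184082) [ 0.5549 -0.0045  0.0671]
side 177 ((551.7552490234375, -4.159930229187012), 14.764344215393066) [ 0.5515 -0.0039  0.0677]
[ 0.5604 -0.1508  0.1661] to button (tool mm) [146.9516   0.4076  97.2474]
```

Request:
play_rows(commands=[[[0.98, 0, 0, 0, 0, 0, 1], [0.98, 0, 0, 0, 0, 0, 1], [0.98, 0, 0, 0, 0, 0, 1], [0.98, 0, 0, 0, 0, 0, 1], [0.98, 0, 0, 0, 0, 0, 1], [0.98, 0, 0, 0, 0, 0, 1], [0, 0, 0, 0, 0, 0, 1], [0, 0, 0, 0, 0, 0, 1]]])

```text
time_s: 9.95
tcp_pos: [0.5527, -0.0036, 0.1664]
tcp_rot: [0.688, 0.726, -0.001, -0.0]
force: [-0.3, -0.3, -0.5]
gripper_width: 0.003
grip_force: 0.0
```

Request:
play_rows(commands=[[[0, 0, 0.9, 0, 0, 0, 1], [0, 0, 0.9, 0, 0, 0, 1], [0, 0, 0.9, 0, 0, 0, 1], [0, 0, 0, 0, 0, 0, 1], [0, 0, 0, 0, 0, 0, 1], [0, 0, 0, 0, 0, 0, 1]]])

```text
time_s: 10.55
tcp_pos: [0.5543, -0.0045, 0.1012]
tcp_rot: [0.688, 0.725, 0.001, 0.001]
force: [-0.6, -0.1, 1.0]
gripper_width: -0.004
grip_force: 0.0
```

Request:
play_rows(commands=[[[0, 0, 0.2, 0, 0, 0, 1], [0, 0, 0.2, 0, 0, 0, 1], [0, 0, 0, 0, 0, 0, 1], [0, 0, 0, 0, 0, 0, 1]]])

```text
time_s: 10.95
tcp_pos: [0.5531, -0.0037, 0.0897]
tcp_rot: [0.688, 0.726, -0.0, -0.0]
force: [-0.2, 0.4, -0.2]
gripper_width: -0.003
grip_force: 0.0
```

Request:
play_rows(commands=[[[0, 0, 0.08, 0, 0, 0, 1], [0, 0, 0.08, 0, 0, 0, 1], [0, 0, 0, 0, 0, 0, 1]]])

```text
time_s: 11.25
tcp_pos: [0.5533, -0.0038, 0.0858]
tcp_rot: [0.688, 0.726, 0.0, 0.0]
force: [-0.4, 0.2, 1.1]
gripper_width: -0.002
grip_force: 0.7
```

Request:
play_rows(commands=[[[0, 0, 0.08, 0, 0, 0, 1], [0, 0, 0, 0, 0, 0, 1]]])

```text
time_s: 11.45
tcp_pos: [0.5534, -0.0038, 0.0839]
tcp_rot: [0.688, 0.726, 0.0, 0.0]
force: [-0.3, 0.4, 2.1]
gripper_width: -0.002
grip_force: 1.3
```

Request:
play_rows(commands=[[[0, 0, 0.08, 0, 0, 0, 1], [0, 0, 0, 0, 0, 0, 1]]])

```text
time_s: 11.65
tcp_pos: [0.5534, -0.0038, 0.0819]
tcp_rot: [0.688, 0.726, 0.0, 0.0]
force: [-0.7, 0.4, 4.3]
gripper_width: -0.001
grip_force: 1.8
```

Request:
play_rows(commands=[[[0, 0, 0.06, 0, 0, 0, 1], [0, 0, 0, 0, 0, 0, 1]]])

```text
time_s: 11.85
tcp_pos: [0.5535, -0.0038, 0.0805]
tcp_rot: [0.688, 0.726, 0.0, 0.0]
force: [-0.3, 0.4, 4.8]
gripper_width: 0.003
grip_force: 2.3
```

Request:
play_rows(commands=[[[0, 0, 0.06, 0, 0, 0, 1], [0, 0, 0, 0, 0, 0, 1]]])

```text
time_s: 12.05
tcp_pos: [0.5536, -0.0038, 0.08]
tcp_rot: [0.688, 0.726, 0.0, 0.0]
force: [-3.9, 0.5, 12.3]
gripper_width: 0.002
grip_force: 5.7
```

Request:
play_rows(commands=[[[0, 0, 0.04, 0, 0, 0, 1], [0, 0, 0, 0, 0, 0, 1]]])

```text
time_s: 12.25
tcp_pos: [0.5536, -0.0038, 0.0798]
tcp_rot: [0.688, 0.726, -0.0, 0.0]
force: [-7.0, 0.5, 17.0]
gripper_width: -0.003
grip_force: 8.8
```

The button has bottomed: the force jumped to 17 N and the TCP stopped moving. Release and rise.

Request:
play_rows(commands=[[[0, 0, -0.4, 0, 0, 0, 1], [0, 0, -0.8, 0, 0, 0, 1], [0, 0, -0.9, 0, 0, 0, 1], [0, 0, -0.9, 0, 0, 0, 1], [0, 0, -0.9, 0, 0, 0, 1], [0, 0, 0, 0, 0, 0, 1], [0, 0, 0, 0, 0, 0, 1], [0, 0, 0, 0, 0, 0, 1]]])

```text
time_s: 13.05
tcp_pos: [0.5521, -0.0036, 0.1735]
tcp_rot: [0.688, 0.726, -0.001, -0.001]
force: [-0.1, 0.2, -0.2]
gripper_width: 0.001
grip_force: 0.0
```

```bash
python3 lev.py; python3 - <<'E'
from h import *
p,d=camera("side");np.savez("pics/side_end.npz",p=p,d=d);p2,d2=camera("scene");np.savez("pics/scene_end.npz",p=p2,d=d2)
E
sed 's/\.npz/_end.npz/' m.py > m2.py; python3 m2.py | sed -n '/obj/p;/yel/p'
```

```text
travel mm [54.1 53.7 54.1] 54.8 423 401 tcp along -32.79451942239458 [0.6 0.9 0.2] 13.1
yel none
  obj [356. 234.] [0.5475 0.079  0.0134] [0.6395 0.1383 0.0241]
  obj [230. 257.] [ 0.4111 -0.121   0.0147] [ 0.4587 -0.0723  0.072 ]
  obj [307. 255.] [ 0.5335 -0.0269  0.0451] [0.5766 0.0153 0.0683]
  obj [271. 299.] [ 0.5296 -0.1762  0.0429] [ 0.5828 -0.0491  0.0949]
  obj [315. 320.] [ 0.616  -0.2017  0.0216] [0.6777 0.0044 0.0836]
  obj [368. 394.] [ 0.7395 -0.2594  0.0207] [ 0.8333 -0.0752  0.0628]
  obj [234. 405.] [ 0.5986 -0.3189  0.0153] [ 0.6538 -0.2632  0.0323]
yel 213 top 0.06904620937970458 203 [ 0.5513 -0.0043  0.0674] rect ((551.8077392578125, -3.617147445678711), (27.642009735107422, 27.756736755371094), 46.4859733581543)
  obj [490. 262.] [ 0.7274 -0.2579  0.0146] [ 0.8258 -0.0748  0.063 ]
  obj [301. 250.] [0.5399 0.0792 0.0128] [0.6348 0.139  0.0248]
  obj [418. 282.] [ 0.617  -0.1855  0.0217] [0.6672 0.0047 0.0712]
  obj [331. 280.] [ 0.5278 -0.0251  0.0443] [0.5957 0.0284 0.0689]
  obj [387. 322.] [ 0.531  -0.1741  0.0442] [ 0.5808 -0.0485  0.0956]
  obj [312. 369.] [ 0.4009 -0.1197  0.0146] [ 0.4488 -0.0721  0.0724]
  obj [512. 384.] [ 0.5911 -0.3179  0.0135] [ 0.6467 -0.2621  0.0324]
```

View pics/last.png

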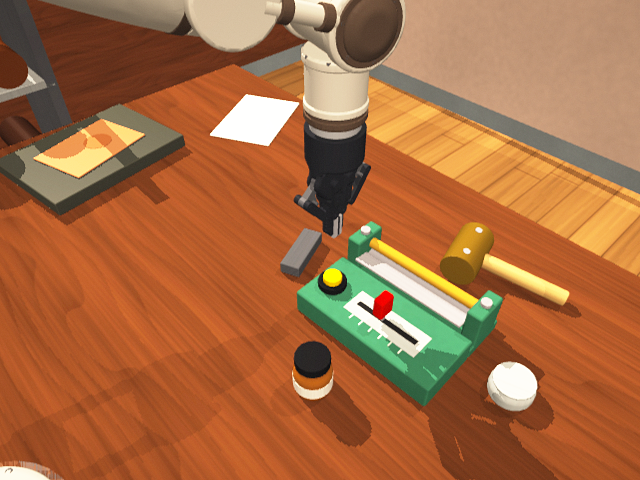

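The last view shows the lever at (383,305), measured at 54 mm. The button at (332,279) is up again at its original height, everything loose is where it was, and the gripper is clear. Handing in.

```bash
python3 -c "
from station import hand_in
print(hand_in())"
```

```text
the job is handed in; nothing more can be done
None
```

The lever is at the third notch (about 54 mm measured), the lock button was pressed to its stop and is up again, nothing loose moved, and the job is handed in; no verdict came back.

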